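# Set two test panels to the overhang gauge

### The arm

A 6-joint arm with a two-finger parallel gripper is mounted at the origin on a cart in front of the work surface, level with it; the furniture and walls round the work are solid. World frame = base frame: x ahead of the robot, y to its left, z up, the work surface at z = 0. Lengths are in m, angles in rad, forces in N, time in s.
With the tool pointing down it reaches from about 0.35 to 0.85 m from the base axis. Payload 8.1 kg.
Tool frame: the origin (TCP) lies between the finger pads; the fingertips stand nose_length ahead of it and the grasp point (between the pads) lies 2 mm behind it (nose_length is the distance from the TCP to the fingertips, in m); z points along the fingers, x is the direction in which the jaws open and shut, and the axes are right-handed (so a half turn about z gives the same grasp; the last joint's range is limited). The gripper opens to 93 mm and grips with 3 to 60 N. Pads are 15 mm wide; open, the fingers measure 128 mm over their backs; the gripper's body (75 mm by 188 mm) begins 65 mm behind the grasp point.
Start: joints at [-1.392, 0.13, 1.488, -0, 1.523, -0.085], TCP at [0.156, -0.579, 0.236] pointing down, gripper open.
Joint ranges: [-2.96, 2.96], [-0.89, 2.26], [0.02, 2.5], [-1.34, 4.48], [0, 2.73], [-2.66, 2.66]. Speed limits (rad/s): [2.39, 2.39, 2.79, 3.14, 3.14, 3.14].

### API

Orientations are given as a rotation vector (axis times angle).
In Python, from plant import * gives the robot as it stands.
- The arm moves only by the tool carry_out, never from a script. Its argument "steps" is a list of rows, each an object with "xyz": the shift along the world's x, y, z in cm, a list of three; "rot": the turn, a rotation vector about the world's x, y, z in degrees, a list of three. In form: [{"xyz": [tx, ty, tz], "rot": [rx, ry, rz]}, ...]. A call has 1 to 10 rows; each row is the pose to reach, as a shift and turn from the pose commanded when the call began; what a row does not reach only later rows make up. A row lasts 1/10 s, in which the tool goes at most 50 mm and 8.59 degrees, less where a joint would pass 70% of its speed; a pose out of reach is approached as far as the arm can. A call with a gripper value outside its range is refused whole. "grip" is the opening, from 0 (shut) to 1 (fully open), set as the call begins (left out, the last holds). The fingers move at their own pace and stop on an object; "force" is the grip in N (left out, the last holds). Time passes only in rows, so rows that repeat a pose let the fingers close. It gives the time, the measured TCP pose, the force and the opening at its end, in the units of the state.
- read_state(): the state, without advancing time (a new reading comes with each control period).
- read_camera(name): name is "side" or "top" or "wrist"; returns the picture (420x560x3 uint8, red, green, blue); there is no depth.
- calibration(name): a dict with "fov_y" (degrees; the focal length in pixels is half the picture's height over the tangent of half this angle, whatever the lens; pixels are square), "cx", "cy" (the principal point, pixels), "xyz" and "attitude" of the camera in the world. Camera axes: x right, y down, z forward; pixel columns grow to the right and rows downward; lengths in m; the calibration is good to about 2 mm. A picture is of the moment at which its call begins: read the wrist's pose just before it. calibration takes no time and is no camera call; for the wrist camera it gives the pose at the moment of the call.
- close_job(): hands the job in, once; it reports no verdict.
The state is a dict: "t": time; "q": joint angles; "dq": joint speeds; "joint_torque": joint torques, N m; "tool_pos": TCP position; "orientation": TCP orientation; "force": force on the tool from outside, world axes, zero at the start; "wrist_torque": the same for the moment, N m; "opening": finger opening in m.
Only numpy, scipy, OpenCV 4.12 (cv2) and the standard library are available. Lean on these libraries where they do the work, as an engineer would, in place of code of your own. Each camera call takes 0.05 s, during which the arm holds its last target.

### The job

Two thin white test panels lie on the raised plywood work board, one on each side of the metal gauge bar that sticks out over the board's front edge, on the robot's side. Using only the fingertips and never lifting a panel, push each one straight toward that edge, in its own lane beside the bar, until its front end is level with the end of the gauge bar and square with the board, so that both ends overhang alike and can be coated in one pass. Leave the cup and the sanding block where they are and take the hand away.

Things in the scene. Friction and masses are not known exactly. Their poses are not given: they have to be found in the camera images.
- board: fixed raised work board of plywood, 260 (x) x 340 (y) mm, top face 40 mm above the table; origin under its centre at table level. Its x axis points from the front edge (robot's side) to the back edge, y to the left along the front edge; the front edge is at x = -130 mm in its frame
- gauge: fixed flat aluminium gauge bar, 120 (x) x 30 (y) x 8 mm, screwed on top of the board in the middle of its front edge, parallel to the board's x axis, with two screw heads 2.5 mm high; origin at the centre of its underside. Its front end sticks out over the board's front edge by 22 to 38 mm, different each time
- gauge_end (a point): middle of the upper rim of the gauge bar's front end (the end toward the robot, which overhangs the board); axes as the board's
- long_panel: thin loose white-faced panel, 130 (x) x 80 (y) x 8 mm, about 0.14 kg, flat on the board on one side of the gauge bar (either side), slightly askew; origin at the centre of its underside, 40 mm above the table while it lies on the board; its x axis points from its front end to its rear end
- long_panel_front (a point): middle of the upper rim of the long panel's front end, 65 mm from the panel's centre along its -x
- short_panel: thin loose white-faced panel, 110 (x) x 80 (y) x 8 mm, about 0.12 kg, flat on the board on the other side of the gauge bar; origin at the centre of its underside, axes as for the long panel
- short_panel_front (a point): middle of the upper rim of the short panel's front end, 55 mm from the panel's centre along its -x
- dose_cup: small clear plastic cup, 51 mm across and 35 mm high, standing on the board behind the gauge bar, midway between the panels' lanes; origin at the centre of its underside. To be left alone
- sanding_block: sanding block, 62 x 115 x 31 mm, on the table to the right of the board; origin at the centre of its underside. To be left alone

How it is judged:
By the outcome, as a careful person would: the job done as asked, in the order asked, and still so for the second after the job is handed in, with the robot touching nothing.
It also fails if it takes over 48 s, if anything falls off the work surface, if the arm or the gripper's body presses on something with over 40 N, if the wrist force passes 120 N, or if a joint passes its speed limit or range.

## Working session

There is one attempt and no reset: what is moved stays moved. The work goes in short steps, Python scripts to look and compute and a tool call to move; the robot and the scene stay as the last step left them, time stands still between calls to the robot, and variables do not carry over. Pictures are saved under pics/ and viewed, and the job is handed in when it is done.

Besides the shell and the picture viewer there is one more tool, called after "Request:" as name(argument=value, ...), one argument or row to a line, values as JSON. carry_out: Moves the arm, as the interface text tells. Its arguments: {"type":"object","properties":{"steps":{"type":"array","items":{"type":"object","properties":{"xyz":{"type":"array","items":{"type":"number"}},"rot":{"type":"array","items":{"type":"number"}}}}},"grip":{"type":"number"},"force":{"type":"number"}},"required":["steps"]}

```bash
ls; mkdir -p pics; python3 - <<'E'
from plant import *
import cv2
s=read_state();print(s)
for n in("top","side","wrist"):
    print(n,calibration(n))
    cv2.imwrite(f"pics/{n}0.png",read_camera(n)[:,:,::-1])
E
```

```text
pics
{'t': 0.0, 'q': array([-1.39241125e+00,  1.31168067e-01,  1.48927548e+00,  1.71275453e-05,
        1.52298928e+00, -8.53889283e-02]), 'dq': array([ 3.31193342e-04,  5.17785473e-04,  1.03048994e-03,  5.22413627e-04,
        8.80964586e-05, -1.39093556e-03]), 'joint_torque': array([ 1.92094383e-03, -5.59841716e+01, -4.91758204e+01,  7.69483997e-02,
        3.54278809e-02, -1.42988692e-04]), 'tool_pos': array([ 0.15637407, -0.57870936,  0.23458538]), 'orientation': array([-2.49328466e+00,  1.90925818e+00,  2.11777524e-03]), 'force': array([-0.53467882, -0.13026641, -0.04493342]), 'wrist_torque': array([-0.0379167 ,  0.03014342,  0.03458881]), 'opening': 0.09314636429424485}
top {'fov_y': 52.075819115566375, 'cx': 282.89783507702595, 'cy': 208.61491106391006, 'xyz': array([ 0.43479381, -0.12604218,  1.0223547 ]), 'attitude': array([-2.11428978,  2.14708388, -0.10616626])}
side {'fov_y': 57.450588270767994, 'cx': 281.1991948916635, 'cy': 206.48401366280348, 'xyz': array([ 0.25437368, -0.6573628 ,  0.61813101]), 'attitude': array([-2.24328482,  0.55950413, -0.26451903])}
wrist {'fov_y': 60.12109990092533, 'cx': 279.06304748023757, 'cy': 216.6387985626791, 'xyz': array([ 0.23550573, -0.55581241,  0.3852692 ]), 'attitude': array([ 2.30149325, -1.76174987, -0.26215178])}
```

View pics/top0.png

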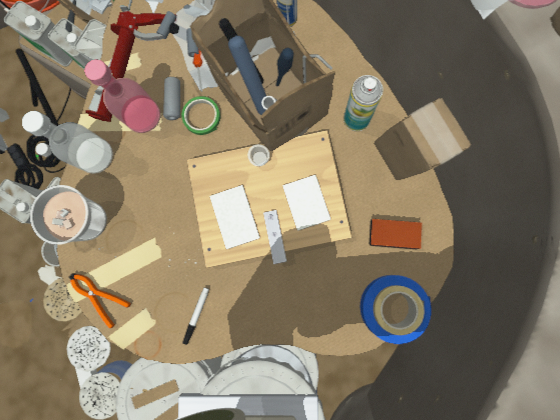

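View pics/side0.png

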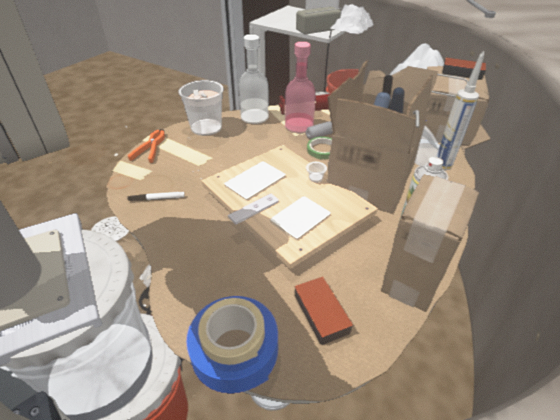

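```bash
python3 - <<'E'
import plant;print([n for n in dir(plant) if n[0]!='_']); print({k:v for k,v in vars(plant).items() if isinstance(v,(int,float))})
E
```

```text
['IKError', 'calibration', 'close_job', 'nose_length', 'read_camera', 'read_state']
{'nose_length': 0.017}
```

```bash
cat > h.py <<'E'
import numpy as np, cv2
from scipy.spatial.transform import Rotation as R
def K(c): 
    f=210/np.tan(np.radians(c['fov_y'])/2); return f
def ray(c,uv,z):
    uv=np.atleast_2d(uv).astype(float); f=K(c)
    d=np.c_[(uv[:,0]-c['cx'])/f,(uv[:,1]-c['cy'])/f,np.ones(len(uv))]
    d=R.from_rotvec(c['attitude']).apply(d)
    o=np.array(c['xyz']); t=(z-o[2])/d[:,2]
    return o+d*t[:,None]
def proj(c,P):
    p=R.from_rotvec(c['attitude']).inv().apply(np.atleast_2d(P)-np.array(c['xyz'])); f=K(c)
    return np.c_[p[:,0]/p[:,2]*f+c['cx'],p[:,1]/p[:,2]*f+c['cy']]
def whites(img,amin=300):
    hsv=cv2.cvtColor(img,cv2.COLOR_RGB2HSV)
    m=((hsv[:,:,1]<45)&(hsv[:,:,2]>190)).astype(np.uint8)
    cs,_=cv2.findContours(m,cv2.RETR_EXTERNAL,cv2.CHAIN_APPROX_NONE)
    return m,[c for c in cs if cv2.contourArea(c)>amin]
E
python3 - <<'E'
from plant import *
from h import *
img=cv2.imread('pics/top0.png')[:,:,::-1].copy(); c=calibration('top')
print(proj(c,[[0,0,0],[0.156,-0.579,0.236],[.5,-.1,.04]]))
m,cs=whites(img)
for k in cs:
    r=cv2.minAreaRect(k)
    if 150<r[0][1]<270: print(r, ray(c,cv2.boxPoints(r),.048).round(4).tolist())
hsv=cv2.cvtColor(img,cv2.COLOR_RGB2HSV)
for p in [(235,217),(306,202),(275,240),(260,200),(275,258)]: print(p,hsv[p[1],p[0]])
b=np.array([[188,160],[331,130],[351,239],[206,266]]);print(ray(c,b,.04).round(4))
cv2.imwrite('pics/topz.png',cv2.resize(img[110:290,170:390],None,fx=3.3,fy=3.3,interpolation=cv2.INTER_CUBIC)[:,:,::-1])
E
```

```text
[[247.38822056 466.78035508]
 [573.40614374 432.86462156]
 [288.59748902 240.03605227]]
((272.86541748046875, 228.32691955566406), (35.497013092041016, 13.335895538330078), 78.69007110595703) [[0.5641, -0.0421, 0.048], [0.5696, -0.0722, 0.048], [0.4897, -0.0871, 0.048], [0.4843, -0.0574, 0.048]]
((234.1277313232422, 216.61964416503906), (55.99967575073242, 35.49706268310547), 72.18110656738281) [[0.6057, 0.0835, 0.048], [0.6297, 0.0049, 0.048], [0.5055, -0.0343, 0.048], [0.4819, 0.0429, 0.048]]
((57.92543029785156, 213.3653106689453), (58.31174087524414, 59.63777542114258), 54.688785552978516) [[0.5873, 0.5381, 0.048], [0.6677, 0.426, 0.048], [0.5529, 0.3393, 0.048], [0.4747, 0.4499, 0.048]]
((306.3000183105469, 201.89999389648438), (47.43416213989258, 35.417503356933594), 71.56504821777344) [[0.6267, -0.0868, 0.048], [0.6514, -0.1648, 0.048], [0.5463, -0.1964, 0.048], [0.522, -0.1196, 0.048]]
((258.0, 155.0), (20.0, 20.0), 90.0) [[0.7238, -0.0081, 0.048], [0.7227, -0.0552, 0.048], [0.6747, -0.0548, 0.048], [0.6758, -0.0081, 0.048]]
((89.42082214355469, 153.2217254638672), (25.561565399169922, 34.44084548950195), 19.653823852539062) [[0.6849, 0.4121, 0.048], [0.7639, 0.3883, 0.048], [0.7412, 0.3286, 0.048], [0.6628, 0.3529, 0.048]]
(235, 217) [ 45   4 242]
(306, 202) [ 45   2 242]
(275, 240) [101   9 228]
(260, 200) [ 20  92 221]
(275, 258) [ 98  13 152]
[[ 0.6931  0.1356  0.04  ]
 [ 0.7579 -0.2038  0.04  ]
 [ 0.5002 -0.2419  0.04  ]
 [ 0.4436  0.0895  0.04  ]]
```

View pics/wrist0.png

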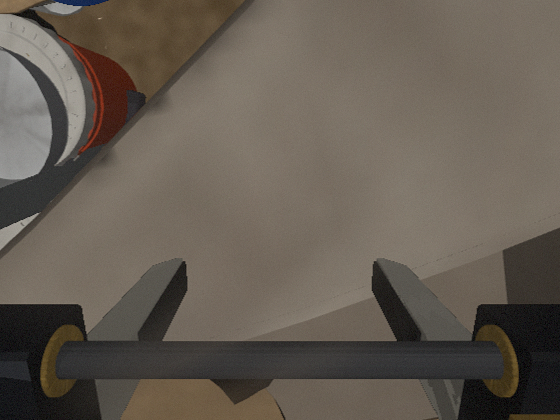

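View pics/topz.png

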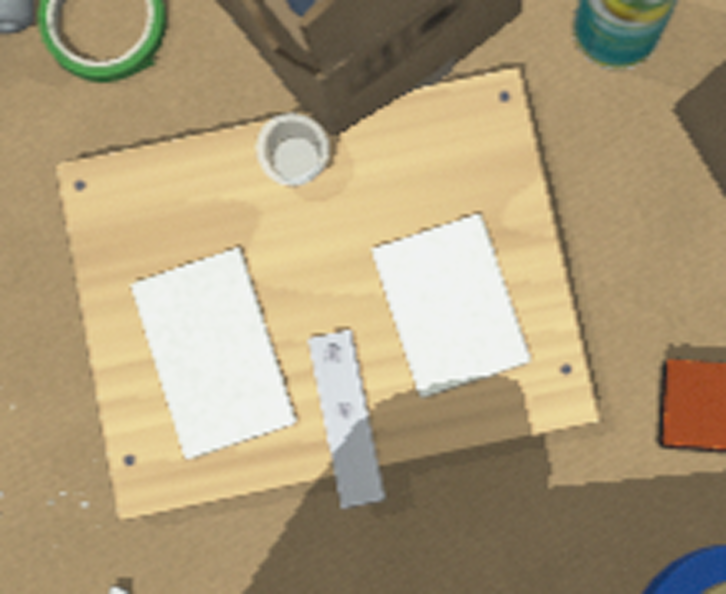

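```bash
python3 - <<'E'
from plant import *
from h import *
s=read_state(); T=R.from_rotvec(s['orientation']); c=calibration('wrist')
print(T.as_matrix().round(3)); print('cam in tool',T.inv().apply(c['xyz']-s['tool_pos']), 'cam z in tool',(T.inv()*R.from_rotvec(c['attitude'])).as_matrix().round(3))
th=np.radians(9.6); o=np.array([.4719,-.0762])+0.130*np.array([np.cos(th),np.sin(th)]); print('board o',o)
def tb(p): d=np.array(p)[:,:2]-o; return np.c_[d@[np.cos(th),np.sin(th)],d@[-np.sin(th),np.cos(th)]].round(4)
print('long',tb([[0.6057,0.0835],[0.6297,0.0049],[0.5055,-0.0343],[0.4819,0.0429]]))
print('short',tb([[0.6267,-0.0868],[0.6514,-0.1648],[0.5463,-0.1964],[0.522,-0.1196]]))
ct=calibration('top');g=ray(ct,[[170+342/3.3,110+507/3.3],[170+383/3.3,110+499/3.3],[170+310/3.3,110+337/3.3],[170+350/3.3,110+329/3.3]],.048);print('gauge',tb(g))
for yaw in (9.6,):
  for k in (0,180):
    a=np.radians(yaw+90+k); X=np.array([np.cos(a),np.sin(a),0]);Z=np.array([0,0,-1.]);Y=np.cross(Z,X)
    Rd=R.from_matrix(np.c_[X,Y,Z]); dr=Rd*T.inv(); print(k,'turn world',np.degrees(dr.as_rotvec()), 'cam off',Rd.apply(T.inv().apply(c['xyz']-s['tool_pos'])))
E
```

```text
[[ 0.261 -0.965 -0.   ]
 [-0.965 -0.261  0.001]
 [-0.001 -0.    -1.   ]]
cam in tool [-0.00177436 -0.08239113 -0.15054652] cam z in tool [[ 1.     0.    -0.   ]
 [-0.     0.957  0.289]
 [ 0.    -0.289  0.957]]
board o [ 0.60007948 -0.05452006]
long [[ 0.0286  0.1351]
 [ 0.0391  0.0536]
 [-0.0899  0.0357]
 [-0.1003  0.1158]]
short [[ 0.0209 -0.0363]
 [ 0.0322 -0.1173]
 [-0.0767 -0.1309]
 [-0.0878 -0.0511]]
gauge [[-0.1529  0.0145]
 [-0.1527 -0.014 ]
 [-0.0336  0.0158]
 [-0.0333 -0.0126]]
0 turn world [ 1.57395426e-02 -1.22626769e-01  1.74487137e+02] cam off [-0.08094142 -0.01548978  0.15054652]
180 turn world [-0.08047096 -0.01032871 -5.51281944] cam off [0.08094142 0.01548978 0.15054652]
```

Request:
carry_out(
  steps=[
    {"xyz": [4,4,4],"rot": [0,0,8]},
    {"xyz": [7,7,6],"rot": [0,0,16]},
    {"xyz": [10,11,6],"rot": [0,0,24]},
    {"xyz": [13,15,6],"rot": [0,0,32]},
    {"xyz": [16,19,6],"rot": [0,0,40]},
    {"xyz": [19,23,6],"rot": [0,0,48]},
    {"xyz": [22,27,6],"rot": [0,0,56]},
    {"xyz": [25,30,6],"rot": [0,0,64]},
    {"xyz": [28,33,6],"rot": [0,0,72]},
    {"xyz": [31,36,6],"rot": [0,0,80]},
  ],
  grip=0.43,
)

```text
t: 1.15
tool_pos: [0.4677, -0.217, 0.2956]
orientation: [-3.138, -0.15, -0.0]
force: [0.1, -0.3, 0.9]
opening: 0.0401
```

Request:
carry_out(
  steps=[
    {"xyz": [3,3,0],"rot": [0,0,8]},
    {"xyz": [6,6,0],"rot": [0,0,16]},
    {"xyz": [9,9,0],"rot": [0,0,24]},
    {"xyz": [11,12,0],"rot": [0,0,32]},
    {"xyz": [13.4,15.8,0],"rot": [0,0,40]},
    {"xyz": [13.4,15.8,0],"rot": [0,0,48]},
    {"xyz": [13.4,15.8,0],"rot": [0,0,56]},
    {"xyz": [13.4,15.8,0],"rot": [0,0,64]},
    {"xyz": [13.4,15.8,0],"rot": [0,0,72]},
    {"xyz": [13.4,15.8,0],"rot": [0,0,80]},
  ],
)

```text
t: 2.15
tool_pos: [0.6003, -0.0611, 0.2951]
orientation: [-2.307, -2.131, 0.001]
force: [-0.2, 0.4, 0.1]
opening: 0.0399
```

Request:
carry_out(
  steps=[
    {"xyz": [0,0,0],"rot": [0,0,8]},
    {"xyz": [0,0,0],"rot": [0,0,14.5]},
    {"xyz": [0,0,0],"rot": [0,0,14.5]},
    {"xyz": [0,0,0],"rot": [0,0,14.5]},
    {"xyz": [0,0,0],"rot": [0,0,14.5]},
  ],
)

```text
t: 2.65
tool_pos: [0.6004, -0.0612, 0.2955]
orientation: [-2.031, -2.397, 0.0]
force: [-0.3, -0.9, -0.2]
opening: 0.0402
```

```bash
python3 - <<'E'
from plant import *
from h import *
s=read_state();c=calibration('wrist');img=read_camera('wrist');print(s['t'],s['tool_pos'],s['q'],s['opening'])
import pickle;pickle.dump((s,c),open('w1.pkl','wb'))
print(R.from_rotvec(s['orientation']).as_matrix().round(4))
cv2.imwrite('pics/w1.png',img[:,:,::-1])
E
```

```text
2.65 [ 0.60040655 -0.06121886  0.29547269] [-1.86547861e-01  1.23178695e-01  1.38792083e+00 -1.87417797e-06
  1.63075915e+00 -1.92245978e+00] 0.04017337349681774
[[-1.644e-01  9.864e-01 -3.000e-04]
 [ 9.864e-01  1.644e-01  0.000e+00]
 [ 1.000e-04 -3.000e-04 -1.000e+00]]
```

View pics/w1.png

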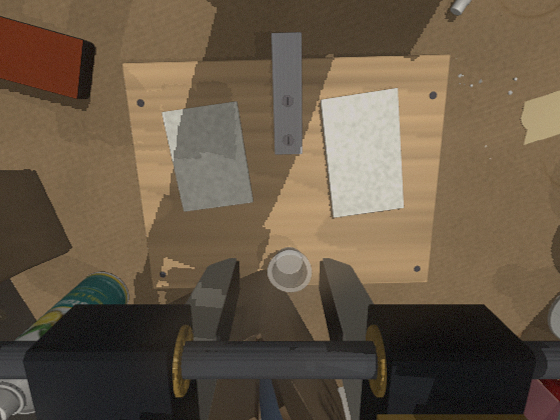

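```bash
cat >> h.py <<'E'
def sub(img,pts,w=4):
    g=cv2.cvtColor(img,cv2.COLOR_RGB2GRAY)
    p=np.array(pts,np.float32).reshape(-1,1,2)
    return cv2.cornerSubPix(g,p,(w,w),(-1,-1),(3,40,.01)).reshape(-1,2)
E
python3 - <<'E'
from plant import *
from h import *
import pickle
s,c=pickle.load(open('w1.pkl','rb'))
img=cv2.imread('pics/w1.png')[:,:,::-1].copy()
def ang(a,b): d=b-a; return np.degrees(np.arctan2(d[1],d[0]))
B=ray(c,sub(img,[(123,63),(449,55),(427,283)],3),.04);print('board',B.round(4),'front len',np.linalg.norm(B[0]-B[1]),'yaw',ang(B[0],B[1])-90)
L=[("long",[(321,99),(397,89),(404,207),(333,217)]),("short",[(162,111),(236,102),(252,202),(184,211)]),("gauge",[(271,33),(301,33),(300,153),(274,154)])]
for n,p in L:
    q=sub(img,p); print(n,(q-p).round(1).tolist()); q=ray(c,q,.048); print(q[:,:2].round(4).tolist(),'w',np.linalg.norm(q[0]-q[1]).round(4),'l',np.linalg.norm(q[1]-q[2]).round(4),np.linalg.norm(q[0]-q[3]).round(4),'yaws',ang(q[0],q[1])-90,ang(q[0],q[3]),ang(q[1],q[2]))
E
```

```text
board [[ 0.5057 -0.24    0.04  ]
 [ 0.4418  0.0925  0.04  ]
 [ 0.6953  0.1415  0.04  ]] front len 0.3385607993573979 yaw 10.872510884702407
long [[-0.5, 0.9], [-0.5, -1.5], [-1.6, 0.8], [-0.5, -0.4]]
[[0.5076, -0.0308], [0.4827, 0.0444], [0.607, 0.0841], [0.6302, 0.0078]] w 0.0792 l 0.1305 0.1286 yaws 18.325512457648657 17.4868408866432 17.722319517845712
short [[0.3, 0.8], [-0.4, -0.6], [-0.2, -0.4], [-0.6, -0.4]]
[[0.5468, -0.1929], [0.5236, -0.1181], [0.6279, -0.0859], [0.6512, -0.1612]] w 0.0783 l 0.1091 0.1091 yaws 17.167498024270586 16.86418625362214 17.125422035797236
gauge [[0.3, -0.3], [-0.4, -0.8], [-3.4, 2.7], [0.5, -1.4]]
[[0.4533, -0.0916], [0.4481, -0.0629], [0.5688, -0.0451], [0.5694, -0.0694]] w 0.0292 l 0.122 0.1182 yaws 10.238440724084484 10.841960464645544 8.361566135906527
```

```bash
python3 - <<'E'
from plant import *
from h import *
import pickle
s,c=pickle.load(open('w1.pkl','rb'))
img=cv2.imread('pics/w1.png')[:,:,::-1].copy()
def ang(a,b): d=b-a; return np.degrees(np.arctan2(d[1],d[0]))
g=cv2.cvtColor(img,cv2.COLOR_RGB2GRAY).astype(float)
# line fit of edges: scan across, find max gradient subpixel
def edge(p0,p1,half=5,z=.04,sgn=None,im=g,cam=c):
    p0=np.array(p0,float);p1=np.array(p1,float);d=(p1-p0)/np.linalg.norm(p1-p0);n=np.array([-d[1],d[0]])
    o=np.linspace(-half,half,4*half+1);pts=[]
    for t in np.linspace(.06,.94,60):
        xy=p0+(p1-p0)*t+o[:,None]*n
        v=cv2.remap(im.astype(np.float32),xy[:,0].astype(np.float32)[None],xy[:,1].astype(np.float32)[None],1)[0]
        gr=np.abs(np.gradient(v)); k=gr.argmax(); pts.append(xy[k])
    vx,vy,x,y=cv2.fitLine(np.array(pts,np.float32),cv2.DIST_HUBER,0,.01,.01).ravel()
    e=[np.array([x,y])+np.array([vx,vy])*t for t in(-30,30)]
    q=ray(cam,e,z); return ang(q[0],q[1]),q
for n,a,b,z in[('front',(123,63),(270,60),.04),('frontR',(303,59),(449,55),.04),('left',(123,63),(155,285),.04),('right',(449,55),(427,283),.04),('gl',(271,34),(274,153),.048),('gr',(301,34),(300,153),.048),('gend',(271,33),(301,33),.048)]:
    print(n,edge(a,b,z=z)[0]%90)
ct=calibration('top');it=cv2.cvtColor(cv2.imread('pics/top0.png'),cv2.COLOR_BGR2GRAY)
Z=lambda x,y:(170+x/3.3-.35,110+y/3.3-.35)
for n,a,b,z in[('left',Z(122,517),Z(58,162),.04),('right',Z(599,420),Z(523,66),.04),('front',Z(122,517),Z(330,475),.04),('gl',Z(342,507),Z(310,337),.048),('gr',Z(383,499),Z(350,329),.048)]:
    print('top',n,edge(a,b,z=z,half=3,im=it,cam=ct)[0]%90)
E
```

```text
front 10.76116149856513
frontR 10.72100134499631
left 11.040248229096095
right 10.902940074712774
gl 11.24966524254148
gr 10.744093069287768
gend 9.46578014836436
top left 10.992688635009415
top right 10.837208998426462
top front 10.777715489776028
top gl 10.05439307101966
top gr 11.35203595411943
```

```bash
python3 - <<'E'
from plant import *
from h import *
ct=calibration('top')
b=ray(ct,[[272,149]],0)[0];print('box bottom corner',b,b[0]*.9821+b[1]*.1882,-b[0]*.1882+b[1]*.9821)
for z in(.1,.15,.2,.25): print(z,proj(ct,[[b[0],b[1],z]]), ray(ct,[[264,112]],z))
img=cv2.imread('pics/top0.png');cv2.imwrite('pics/box.png',cv2.resize(img[0:180,180:380],None,fx=3.3,fy=3.3,interpolation=cv2.INTER_CUBIC))
E
```

```text
box bottom corner [ 0.72651569 -0.06142341  0.        ] 0.7019511749679143 -0.19705418736925193
0.1 [[269.04672159 136.60601241]] [[ 0.78386872 -0.05054384  0.1       ]]
0.15 [[267.32822854 129.39403351]] [[ 0.76494569 -0.05463654  0.15      ]]
0.2 [[265.41125514 121.34909459]] [[ 0.74602266 -0.05872923  0.2       ]]
0.25 [[263.25930825 112.31804522]] [[ 0.72709963 -0.06282193  0.25      ]]
```

View pics/box.png

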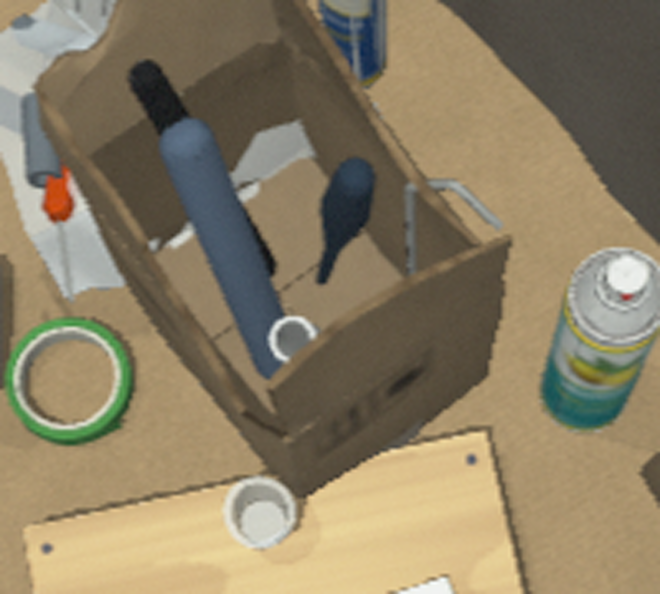

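Request:
carry_out(
  steps=[
    {"xyz": [2,5,-4],"rot": [0,0,1.4]},
    {"xyz": [3.9,10.4,-7],"rot": [0,0,1.4]},
    {"xyz": [3.9,10.4,-11],"rot": [0,0,1.4]},
    {"xyz": [3.9,10.4,-15],"rot": [0,0,1.4]},
    {"xyz": [3.9,10.4,-18],"rot": [0,0,1.4]},
    {"xyz": [3.9,10.4,-20],"rot": [0,0,1.4]},
    {"xyz": [3.9,10.4,-22],"rot": [0,0,1.4]},
    {"xyz": [3.9,10.4,-22],"rot": [0,0,1.4]},
    {"xyz": [3.9,10.4,-22],"rot": [0,0,1.4]},
  ],
)

```text
t: 3.6
tool_pos: [0.6393, 0.0427, 0.0757]
orientation: [-1.999, -2.423, 0.001]
force: [-1.3, 0.3, 0.5]
opening: 0.0402
```

```bash
python3 - <<'E'
from plant import *
from h import *
s=read_state();p=s['tool_pos'];print(s['t'],p,s['opening'],s['force'], 's,v',p[0]*.9821+p[1]*.1882,-p[0]*.1882+p[1]*.9821)
M=R.from_rotvec(s['orientation']).as_matrix();print(np.degrees(np.arctan2(M[1,0],M[0,0]))-90)
cv2.imwrite('pics/w2.png',read_camera('wrist')[:,:,::-1]);cv2.imwrite('pics/s2.png',read_camera('side')[:,:,::-1])
E
```

```text
3.6 [0.639293   0.04274208 0.07571898] 0.040167662874376085 [-1.29399013  0.26581543  0.45899872] s,v 0.63589371058163 -0.07833794960557645
10.965396732267308
```

View pics/w2.png

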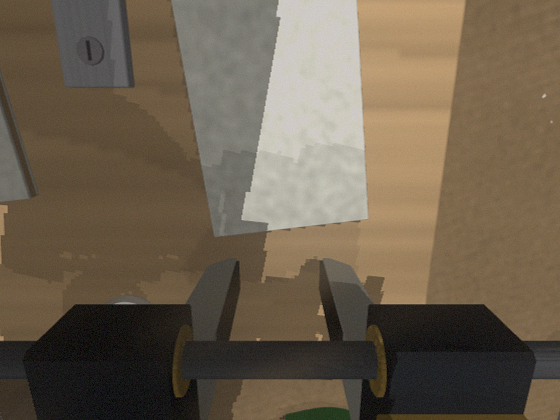

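View pics/s2.png

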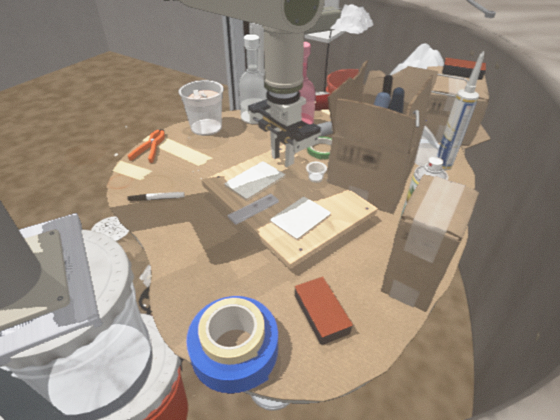

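Request:
carry_out(
  steps=[
    {"xyz": [0,0,-1],"rot": [0,0,0]},
    {"xyz": [0,0,-1.6],"rot": [0,0,0]},
    {"xyz": [0,0,-1.6],"rot": [0,0,0]},
    {"xyz": [-0.39,-0.08,-1.6],"rot": [0,0,0]},
    {"xyz": [-0.79,-0.15,-1.6],"rot": [0,0,0]},
    {"xyz": [-1.18,-0.23,-1.6],"rot": [0,0,0]},
    {"xyz": [-1.57,-0.3,-1.6],"rot": [0,0,0]},
    {"xyz": [-1.96,-0.38,-1.6],"rot": [0,0,0]},
    {"xyz": [-2.36,-0.45,-1.6],"rot": [0,0,0]},
    {"xyz": [-2.36,-0.45,-1.6],"rot": [0,0,0]},
  ],
)

```text
t: 4.7
tool_pos: [0.6154, 0.0381, 0.0597]
orientation: [-1.998, -2.424, 0.0]
force: [-0.8, -0.1, -0.2]
opening: 0.0397
```

```bash
python3 - <<'E'
from plant import *
from h import *
s=read_state();p=s['tool_pos'];print(s['t'],p,s['opening'],s['force'], 's,v',p[0]*.9821+p[1]*.1882,-p[0]*.1882+p[1]*.9821)
c=calibration('wrist');print(c['xyz'],c['attitude'])
cv2.imwrite('pics/w3.png',read_camera('wrist')[:,:,::-1])
E
```

```text
4.7 [0.6154141  0.03814966 0.05972408] 0.03969358152161605 [-0.78495822 -0.13335425 -0.17182052] s,v 0.6115779574747617 -0.07835414943211291
[0.53757023 0.02495316 0.21032079] [1.86798597 2.26656461 0.33391671]
```

View pics/w3.png

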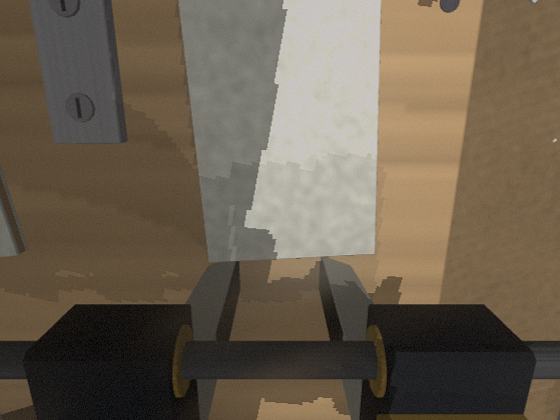

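Request:
carry_out(
  steps=[
    {"xyz": [-0.42,-0.08,0],"rot": [0,0,0]},
    {"xyz": [-0.83,-0.16,0],"rot": [0,0,0]},
    {"xyz": [-1.24,-0.24,0],"rot": [0,0,0]},
    {"xyz": [-1.66,-0.32,0],"rot": [0,0,0]},
    {"xyz": [-2.07,-0.4,0],"rot": [0,0,0]},
    {"xyz": [-2.49,-0.48,0],"rot": [0,0,0]},
    {"xyz": [-2.9,-0.56,0],"rot": [0,0,0]},
    {"xyz": [-3.32,-0.64,0],"rot": [0,0,0]},
    {"xyz": [-3.73,-0.72,0],"rot": [0,0,0]},
    {"xyz": [-3.73,-0.72,0],"rot": [0,0,0]},
  ],
)

```text
t: 5.75
tool_pos: [0.5778, 0.0309, 0.0594]
orientation: [-1.998, -2.424, 0.001]
force: [-0.5, 1.3, 0.6]
opening: 0.0401
```

```bash
python3 - <<'E'
from plant import *
from h import *
s=read_state();p=s['tool_pos'];print(s['t'],p,s['opening'],s['force'], 's,v',p[0]*.9821+p[1]*.1882,-p[0]*.1882+p[1]*.9821)
c=calibration('wrist');print(c['xyz'],c['attitude'])
cv2.imwrite('pics/w4.png',read_camera('wrist')[:,:,::-1])
cv2.imwrite('pics/t4.png',read_camera('top')[:,:,::-1])
E
```

```text
5.75 [0.57776132 0.03093922 0.05941716] 0.04005459696355895 [-0.53613442  1.27455549  0.61253367] s,v 0.5732421537560886 -0.07834927480568799
[0.50004712 0.01773649 0.21006875] [1.86840099 2.26709841 0.33317574]
```

View pics/w4.png

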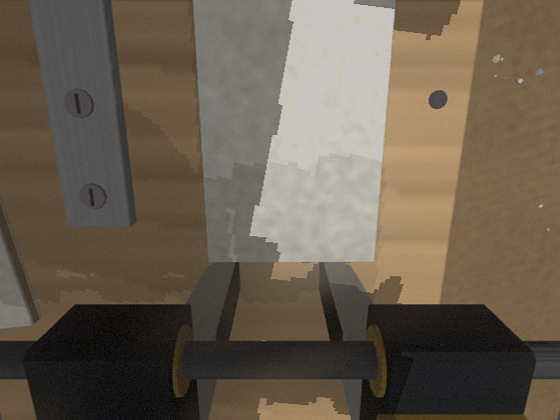

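View pics/t4.png

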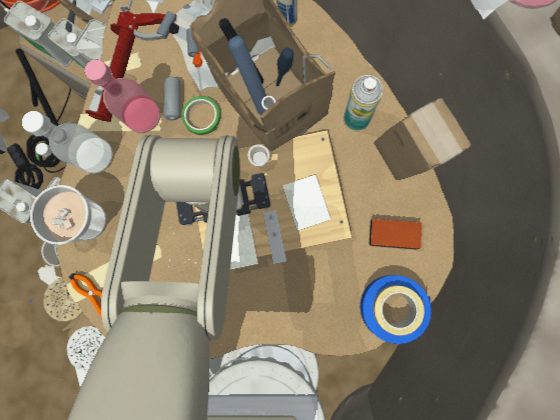

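Request:
carry_out(
  steps=[
    {"xyz": [1,0.2,0],"rot": [0,0,0]},
    {"xyz": [1.5,0.3,3],"rot": [0,0,0]},
    {"xyz": [2,0,6],"rot": [0,0,0]},
    {"xyz": [4,-4,6],"rot": [0,0,0]},
    {"xyz": [6,-8,6],"rot": [0,0,0]},
    {"xyz": [7.5,-12,6],"rot": [0,0,0]},
    {"xyz": [8.4,-15.4,6],"rot": [0,0,0]},
    {"xyz": [8.4,-15.4,3],"rot": [0,0,0]},
    {"xyz": [8.4,-15.4,1.5],"rot": [0,0,0]},
    {"xyz": [8.4,-15.4,1.5],"rot": [0,0,0]},
  ],
)

```text
t: 6.85
tool_pos: [0.66, -0.1218, 0.0702]
orientation: [-1.993, -2.419, 0.004]
force: [0.1, 1.4, -1.0]
opening: 0.0399
```

```bash
python3 - <<'E'
from plant import *
from h import *
s=read_state();p=s['tool_pos'];print(s['t'],p,s['opening'],s['force'], 's,v',p[0]*.9821+p[1]*.1882,-p[0]*.1882+p[1]*.9821)
cv2.imwrite('pics/w5.png',read_camera('wrist')[:,:,::-1])
E
```

```text
6.85 [ 0.65998654 -0.12181131  0.0702248 ] 0.0398963996127348 [ 0.08370991  1.41110516 -1.00016606] s,v 0.6252478901142883 -0.2438403542111384
```

View pics/w5.png

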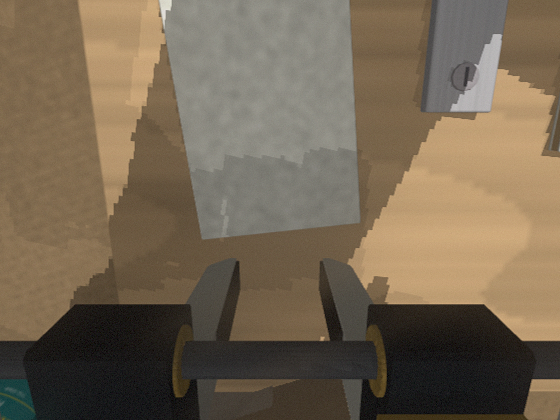

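Request:
carry_out(
  steps=[
    {"xyz": [0,0,0],"rot": [0,0,0]},
    {"xyz": [0,0,0],"rot": [0,0,0]},
  ],
)

```text
t: 7.1
tool_pos: [0.6636, -0.1223, 0.0763]
orientation: [1.995, 2.424, 0.002]
force: [0.6, -0.5, 0.1]
opening: 0.0398
```

```bash
python3 - <<'E'
from plant import *
from h import *
s=read_state();p=s['tool_pos'];print(s['t'],p,s['opening'],s['force'],s['wrist_torque'],s['dq'],s['joint_torque'], 's,v',p[0]*.9821+p[1]*.1882,-p[0]*.1882+p[1]*.9821)
M=R.from_rotvec(s['orientation']).as_matrix();print(M.round(4))
E
```

```text
7.1 [ 0.66357129 -0.12234945  0.07628192] 0.03980907626100201 [ 0.62105555 -0.47228446  0.10792712] [ 0.04237297 -0.15188242 -0.03093379] [-0.00372182 -0.00499119  0.00144273 -0.00037941 -0.0023074  -0.00093054] [-1.00433864e-01 -6.72225523e+01 -4.52601886e+01 -4.98195074e-02
  9.45944153e-02  3.17041078e-03] s,v 0.6286671988005191 -0.24504351314992467
[[-1.922e-01  9.814e-01  2.200e-03]
 [ 9.814e-01  1.922e-01 -5.000e-04]
 [-9.000e-04  2.000e-03 -1.000e+00]]
```

Request:
carry_out(
  steps=[
    {"xyz": [0,0,-1],"rot": [0,0,-0.2]},
    {"xyz": [0,0,-1.6],"rot": [0,0,-0.2]},
    {"xyz": [0,0,-1.6],"rot": [0,0,-0.2]},
    {"xyz": [-0.39,-0.08,-1.6],"rot": [0,0,-0.2]},
    {"xyz": [-0.79,-0.15,-1.6],"rot": [0,0,-0.2]},
    {"xyz": [-1.18,-0.23,-1.6],"rot": [0,0,-0.2]},
    {"xyz": [-1.57,-0.3,-1.6],"rot": [0,0,-0.2]},
    {"xyz": [-1.96,-0.38,-1.6],"rot": [0,0,-0.2]},
    {"xyz": [-2.36,-0.45,-1.6],"rot": [0,0,-0.2]},
    {"xyz": [-2.75,-0.53,-1.6],"rot": [0,0,-0.2]},
  ],
)

```text
t: 8.1
tool_pos: [0.6348, -0.1283, 0.0587]
orientation: [2.002, 2.421, 0.0]
force: [0.9, 0.2, -0.7]
opening: 0.0401
```

```bash
python3 - <<'E'
from plant import *
from h import *
s=read_state();p=s['tool_pos'];print(s['t'],p,s['force'],'s,v',p[0]*.9821+p[1]*.1882,-p[0]*.1882+p[1]*.9821)
M=R.from_rotvec(s['orientation']).as_matrix();print(M.round(4),np.degrees(np.arctan2(M[1,0],M[0,0]))-90)
cv2.imwrite('pics/w6.png',read_camera('wrist')[:,:,::-1])
E
```

```text
8.1 [ 0.63479932 -0.12834935  0.05873461] [ 0.94380901  0.24082777 -0.6651144 ] s,v 0.5992810697597898 -0.24552112652721553
[[-1.876e-01  9.822e-01  2.000e-04]
 [ 9.822e-01  1.876e-01 -1.000e-04]
 [-1.000e-04  2.000e-04 -1.000e+00]] 10.811574603732879
```

View pics/w6.png

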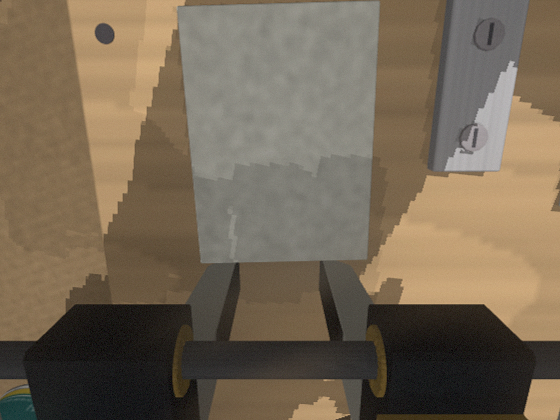

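Request:
carry_out(
  steps=[
    {"xyz": [-0.5,-0.1,0.1],"rot": [0,0,0]},
    {"xyz": [-1.0,-0.19,0.1],"rot": [0,0,0]},
    {"xyz": [-1.5,-0.29,0.1],"rot": [0,0,0]},
    {"xyz": [-2.0,-0.38,0.1],"rot": [0,0,0]},
    {"xyz": [-2.5,-0.48,0.1],"rot": [0,0,0]},
    {"xyz": [-3.0,-0.58,0.1],"rot": [0,0,0]},
    {"xyz": [-3.5,-0.67,0.1],"rot": [0,0,0]},
    {"xyz": [-4.0,-0.77,0.1],"rot": [0,0,0]},
    {"xyz": [-4.4,-0.84,0.1],"rot": [0,0,0]},
    {"xyz": [-4.4,-0.84,0.1],"rot": [0,0,0]},
  ],
)

```text
t: 9.15
tool_pos: [0.5903, -0.1367, 0.0595]
orientation: [-2.002, -2.42, 0.001]
force: [0.0, 0.3, -0.5]
opening: 0.0402
```

```bash
python3 - <<'E'
from plant import *
from h import *
s=read_state();p=s['tool_pos'];print(s['t'],p,s['force'],'s,v',p[0]*.9821+p[1]*.1882,-p[0]*.1882+p[1]*.9821)
M=R.from_rotvec(s['orientation']).as_matrix();print(np.degrees(np.arctan2(M[1,0],M[0,0]))-90)
E
```

```text
9.15 [ 0.59028623 -0.13674268  0.05945316] [ 0.02824327  0.33329645 -0.49139571] s,v 0.5539851296554119 -0.2453868558661201
10.801655329336143
```

Request:
carry_out(
  steps=[
    {"xyz": [1,0.2,0],"rot": [0,0,0]},
    {"xyz": [1.5,0.3,3],"rot": [0,0,0]},
    {"xyz": [1.5,0.3,7],"rot": [0,0,0]},
    {"xyz": [-1,2,10],"rot": [0,0,0]},
    {"xyz": [-3,4,13],"rot": [0,0,0]},
    {"xyz": [-5,5,15],"rot": [0,0,0]},
    {"xyz": [-7,6.5,16],"rot": [0,0,0]},
    {"xyz": [-7,6.5,16],"rot": [0,0,0]},
    {"xyz": [-7,6.5,16],"rot": [0,0,0]},
    {"xyz": [-7,6.5,16],"rot": [0,0,0]},
  ],
)

```text
t: 10.15
tool_pos: [0.5214, -0.0718, 0.2189]
orientation: [-2.002, -2.42, 0.001]
force: [-0.5, -1.2, -0.1]
opening: 0.04
```

```bash
python3 - <<'E'
from plant import *
from h import *
import pickle
s=read_state();c=calibration('wrist');img=read_camera('wrist');print(s['t'],s['tool_pos'])
pickle.dump((s,c),open('w7.pkl','wb'));cv2.imwrite('pics/w7.png',img[:,:,::-1])
E
```

```text
10.15 [ 0.52138796 -0.07180664  0.21888282]
```

View pics/w7.png

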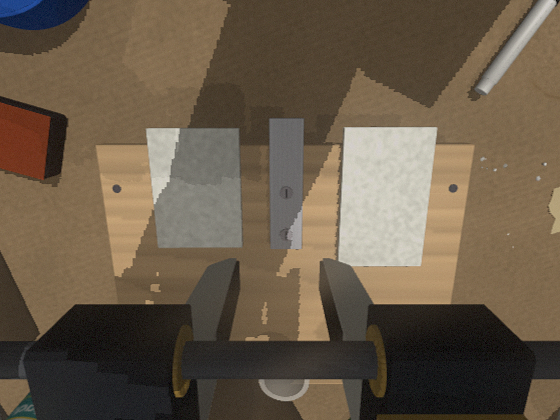

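```bash
cat >> h.py <<'E'
def ang(a,b): d=b-a; return np.degrees(np.arctan2(d[1],d[0]))
def edge(p0,p1,im,cam,z,half=4,lo=.08,hi=.92):
    p0=np.array(p0,float);p1=np.array(p1,float);d=(p1-p0)/np.linalg.norm(p1-p0);n=np.array([-d[1],d[0]])
    o=np.linspace(-half,half,8*half+1);pts=[];im=im.astype(np.float32).max(2) if im.ndim==3 else im.astype(np.float32)
    for t in np.linspace(lo,hi,60):
        xy=(p0+(p1-p0)*t+o[:,None]*n).astype(np.float32)
        v=cv2.remap(im,xy[:,0][None],xy[:,1][None],1)[0]
        g=np.abs(np.gradient(cv2.GaussianBlur(v[None],(5,1),1)[0])); k=g.argmax()
        sl=slice(max(0,k-3),k+4); pts.append((xy[sl]*g[sl,None]).sum(0)/g[sl].sum())
    vx,vy,x,y=cv2.fitLine(np.array(pts,np.float32),cv2.DIST_HUBER,0,.01,.01).ravel()
    mid=(p0+p1)/2; t0=(mid-[x,y])@[vx,vy]
    e=[np.array([x,y])+np.array([vx,vy])*(t0+t) for t in(-20,0,20)]
    q=ray(cam,e,z); return q,e[1]
def S(p,th): t=np.radians(th);return p[0]*np.cos(t)+p[1]*np.sin(t)
def V(p,th): t=np.radians(th);return -p[0]*np.sin(t)+p[1]*np.cos(t)
def report(img,c,E,th=10.85):
    for n,a,b,z in E:
        q,m=edge(a,b,img,c,z); print(n,'px',m.round(1),'s %.4f v %.4f'%(S(q[1],th),V(q[1],th)),'yaw %.2f'%((ang(q[0],q[2])+45)%90-45))
E
python3 - <<'E'
from plant import *
from h import *
import pickle
s,c=pickle.load(open('w7.pkl','rb'));img=cv2.imread('pics/w7.png')[:,:,::-1]
report(img,c,[('bfL',(100,145),(147,145),.04),('bfMid',(243,145),(268,145),.04),('bfR',(437,145),(472,145),.04),('bL',(98,146),(116,300),.04),('bR',(473,146),(452,300),.04),
('gend',(270,119),(304,119),.048),('gl',(270,120),(272,247),.048),('gr',(304,120),(302,247),.048),
('Sfront',(148,129),(240,129),.048),('Srear',(158,248),(241,247),.048),('Sl',(148,130),(158,246),.048),('Sr',(239,130),(241,246),.048),
('Lfront',(343,127),(436,127),.048),('Lrear',(338,264),(422,266),.048),('Ll',(343,130),(338,260),.048),('Lr',(436,130),(422,262),.048)])
cv2.imwrite('pics/w7z.png',cv2.resize(img[100:160,130:460],None,fx=2.4,fy=6,interpolation=0)[:,:,::-1])
E
```

```text
bfL px [123.5 144.5] s 0.4512 v -0.3059 yaw 10.80
bfMid px [255.5 144.8] s 0.4515 v -0.1878 yaw 12.35
bfR px [454.5 143.7] s 0.4506 v -0.0098 yaw 11.00
bL px [106.6 223.1] s 0.5249 v -0.3311 yaw 10.80
bR px [462.3 223. ] s 0.5251 v 0.0080 yaw 10.89
gend px [287.  118.4] s 0.4285 v -0.1599 yaw 10.74
gl px [269.8 183.5] s 0.4851 v -0.1750 yaw 11.27
gr px [303.  183.5] s 0.4851 v -0.1451 yaw 11.24
Sfront px [194.  127.6] s 0.4361 v -0.2400 yaw 10.76
Srear px [199.5 247. ] s 0.5463 v -0.2422 yaw 11.70
Sl px [151.9 188.1] s 0.4892 v -0.2816 yaw 10.65
Sr px [239.7 188. ] s 0.4892 v -0.2023 yaw 10.79
Lfront px [389.5 126.6] s 0.4353 v -0.0716 yaw 10.81
Lrear px [380.  265.5] s 0.5654 v -0.0694 yaw 10.76
Ll px [340.9 195. ] s 0.4957 v -0.1105 yaw 10.88
Lr px [428.6 196. ] s 0.4967 v -0.0307 yaw 10.82
```

View pics/w7z.png

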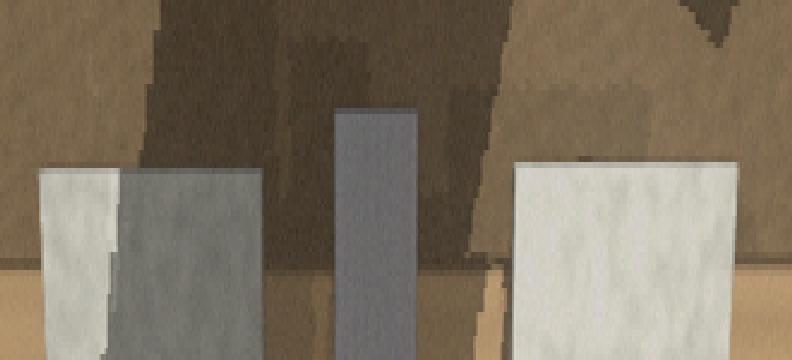

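Request:
carry_out(
  steps=[
    {"xyz": [4,-3,-3],"rot": [0,0,0]},
    {"xyz": [8,-6,-6],"rot": [0,0,0]},
    {"xyz": [8,-6,-10],"rot": [0,0,0]},
    {"xyz": [8,-6,-13],"rot": [0,0,0]},
    {"xyz": [8,-6,-15],"rot": [0,0,0]},
    {"xyz": [8,-6,-15.9],"rot": [0,0,0]},
    {"xyz": [8,-6,-15.9],"rot": [0,0,0]},
    {"xyz": [8,-6,-15.9],"rot": [0,0,0]},
    {"xyz": [8,-6,-15.9],"rot": [0,0,0]},
  ],
)

```text
t: 11.1
tool_pos: [0.6016, -0.1319, 0.0611]
orientation: [2.002, 2.42, 0.001]
force: [0.7, -0.1, 0.2]
opening: 0.0401
```

```bash
cat > st.py <<'E'
from plant import *
from h import *
s=read_state();p=s['tool_pos'];M=R.from_rotvec(s['orientation']).as_matrix()
print(s['t'],p.round(5),s['force'].round(1),'s %.4f v %.4f'%(S(p,10.85),V(p,10.85)),np.degrees(np.arctan2(M[1,0],M[0,0]))-90)
E
python3 st.py
```

```text
11.1 [ 0.60163 -0.13191  0.06108] [ 0.7 -0.1  0.2] s 0.5660 v -0.2428 10.805827015463251
```

Request:
carry_out(
  steps=[
    {"xyz": [-0.4,-0.08,-0.15],"rot": [0,0,0]},
    {"xyz": [-0.8,-0.15,-0.15],"rot": [0,0,0]},
    {"xyz": [-1.08,-0.21,-0.15],"rot": [0,0,0]},
    {"xyz": [-1.3,-0.25,-0.15],"rot": [0,0,0]},
    {"xyz": [-1.5,-0.29,-0.15],"rot": [0,0,0]},
    {"xyz": [-1.7,-0.33,-0.15],"rot": [0,0,0]},
    {"xyz": [-1.82,-0.35,-0.15],"rot": [0,0,0]},
    {"xyz": [-1.9,-0.37,-0.15],"rot": [0,0,0]},
    {"xyz": [-1.9,-0.37,-0.15],"rot": [0,0,0]},
    {"xyz": [-1.9,-0.37,-0.15],"rot": [0,0,0]},
  ],
)

```text
t: 12.1
tool_pos: [0.5821, -0.1354, 0.0592]
orientation: [-2.002, -2.421, 0.0]
force: [0.4, 0.1, -0.1]
opening: 0.0398
```

```bash
python3 st.py
```

```text
12.1 [ 0.58207 -0.13538  0.05916] [ 0.4  0.1 -0.1] s 0.5462 v -0.2425 10.816565531533243
```

Request:
carry_out(
  steps=[
    {"xyz": [1,0.2,0],"rot": [0,0,0]},
    {"xyz": [1.5,0.3,3],"rot": [0,0,0]},
    {"xyz": [1.5,0.3,6],"rot": [0,0,0]},
    {"xyz": [1.5,4.7,6],"rot": [0,0,0]},
    {"xyz": [1.2,9,6],"rot": [0,0,0]},
    {"xyz": [1,13.5,6],"rot": [0,0,0]},
    {"xyz": [0.7,17.7,6],"rot": [0,0,0]},
    {"xyz": [0.7,17.7,3],"rot": [0,0,0]},
    {"xyz": [0.7,17.7,1],"rot": [0,0,0]},
    {"xyz": [0.7,17.7,1],"rot": [0,0,0]},
  ],
)

```text
t: 13.1
tool_pos: [0.5868, 0.0425, 0.0656]
orientation: [-1.998, -2.418, 0.006]
force: [-1.4, 0.3, -0.4]
opening: 0.0401
```

Request:
carry_out(
  steps=[
    {"xyz": [0,0,-0.5],"rot": [0,0,0]},
    {"xyz": [0,0,-0.9],"rot": [0,0,0]},
    {"xyz": [0,0,-0.9],"rot": [0,0,0]},
    {"xyz": [0,0,-0.9],"rot": [0,0,0]},
  ],
)

```text
t: 13.5
tool_pos: [0.5897, 0.0414, 0.0609]
orientation: [2.002, 2.42, 0.001]
force: [0.1, 0.5, -0.3]
opening: 0.04
```

```bash
python3 st.py
```

```text
13.5 [0.58966 0.04136 0.06093] [ 0.1  0.5 -0.3] s 0.5869 v -0.0704 10.783889986270083
```

Request:
carry_out(
  steps=[
    {"xyz": [-0.4,-0.08,-0.15],"rot": [0,0,0]},
    {"xyz": [-0.8,-0.15,-0.15],"rot": [0,0,0]},
    {"xyz": [-1.15,-0.22,-0.15],"rot": [0,0,0]},
    {"xyz": [-1.4,-0.27,-0.15],"rot": [0,0,0]},
    {"xyz": [-1.6,-0.31,-0.15],"rot": [0,0,0]},
    {"xyz": [-1.8,-0.35,-0.15],"rot": [0,0,0]},
    {"xyz": [-1.92,-0.37,-0.15],"rot": [0,0,0]},
    {"xyz": [-2.0,-0.38,-0.15],"rot": [0,0,0]},
    {"xyz": [-2.0,-0.38,-0.15],"rot": [0,0,0]},
    {"xyz": [-2.0,-0.38,-0.15],"rot": [0,0,0]},
  ],
)

```text
t: 14.5
tool_pos: [0.569, 0.0379, 0.0586]
orientation: [-2.002, -2.421, 0.0]
force: [0.2, -0.1, 0.6]
opening: 0.0399
```

```bash
python3 st.py
```

```text
14.5 [0.56904 0.03786 0.05863] [ 0.2 -0.1  0.6] s 0.5660 v -0.0699 10.81633550657665
```

Now back off, lift and look again from about the same hover pose: (0.521, -0.072, 0.22).

Request:
carry_out(
  steps=[
    {"xyz": [1,0.2,0],"rot": [0,0,0]},
    {"xyz": [1.5,0.3,3],"rot": [0,0,0]},
    {"xyz": [1.5,0.3,7],"rot": [0,0,0]},
    {"xyz": [0,-3,10],"rot": [0,0,0]},
    {"xyz": [-2,-6,13],"rot": [0,0,0]},
    {"xyz": [-4,-9,15],"rot": [0,0,0]},
    {"xyz": [-4.8,-11,16],"rot": [0,0,0]},
    {"xyz": [-4.8,-11,16],"rot": [0,0,0]},
    {"xyz": [-4.8,-11,16],"rot": [0,0,0]},
    {"xyz": [-4.8,-11,16],"rot": [0,0,0]},
  ],
)

```text
t: 15.5
tool_pos: [0.5212, -0.0713, 0.2177]
orientation: [-2.001, -2.42, 0.0]
force: [-0.0, -0.0, 0.1]
opening: 0.0399
```

```bash
python3 - <<'E'
from plant import *
from h import *
import pickle
s=read_state();c=calibration('wrist');img=read_camera('wrist');print(s['t'],s['tool_pos'])
pickle.dump((s,c),open('w8.pkl','wb'));cv2.imwrite('pics/w8.png',img[:,:,::-1])
cv2.imwrite('pics/w8z.png',cv2.resize(img[100:160,130:460],None,fx=2.4,fy=6,interpolation=0)[:,:,::-1])
E
```

```text
15.5 [ 0.52118433 -0.07128359  0.21770271]
```

View pics/w8.png

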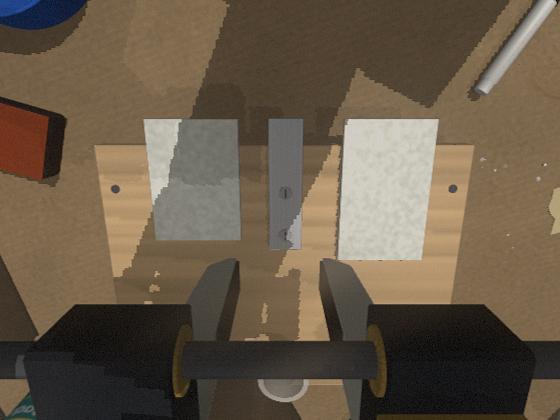

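View pics/w8z.png

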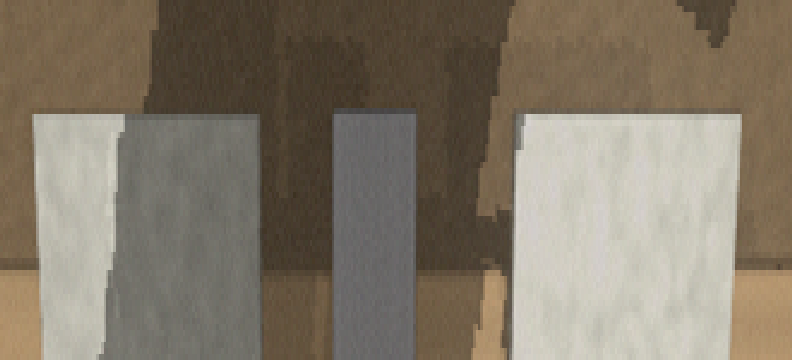

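```bash
python3 - <<'E'
from plant import *
from h import *
import pickle
s,c=pickle.load(open('w8.pkl','rb'));img=cv2.imread('pics/w8.png')[:,:,::-1]
report(img,c,[('bfL',(99,145),(143,145),.04),('bfR',(439,145),(472,145),.04),
('gend',(270,119),(303,119),.048),
('Sfront',(145,119),(239,119),.048),('Srear',(156,241),(241,240),.048),('Sl',(145,121),(155,238),.048),('Sr',(238,121),(240,238),.048),
('Lfront',(345,119),(438,119),.048),('Lrear',(338,260),(422,260),.048),('Ll',(343,122),(338,255),.048),('Lr',(438,121),(423,257),.048)])
print('cam s',S(c['xyz'],10.85))
for p in ((270,303),(180,236),(350,434)):
    print(img[114:124,p[0]:p[1]].astype(float).mean((1,2)).round(0))
E
```

```text
bfL px [121.  144.6] s 0.4510 v -0.3069 yaw 10.82
bfR px [455.5 144.5] s 0.4510 v -0.0086 yaw 10.81
gend px [286.5 118.5] s 0.4284 v -0.1597 yaw 10.71
Sfront px [192.  118.6] s 0.4285 v -0.2402 yaw 10.79
Srear px [198.5 239.6] s 0.5382 v -0.2417 yaw 10.99
Sl px [149.6 179.5] s 0.4811 v -0.2817 yaw 10.83
Sr px [238.4 179.5] s 0.4811 v -0.2023 yaw 10.78
Lfront px [391.5 118.6] s 0.4285 v -0.0701 yaw 10.82
Lrear px [380.  259.5] s 0.5585 v -0.0695 yaw 10.80
Ll px [340.9 188.5] s 0.4893 v -0.1103 yaw 10.77
Lr px [429.5 188.9] s 0.4897 v -0.0304 yaw 10.64
cam s 0.41965227968443114
[ 62.  63.  64.  62.  72. 104. 105. 103. 103. 104.]
[ 67.  69.  67.  66.  65. 101. 115. 115. 113. 112.]
[103. 103. 103. 101.  96. 190. 203. 200. 199. 199.]
```

Request:
carry_out(
  steps=[
    {"xyz": [-2,-4,2],"rot": [0,0,0]},
    {"xyz": [-4,-8,4],"rot": [0,0,0]},
    {"xyz": [-6,-12,6],"rot": [0,0,0]},
    {"xyz": [-8,-16,8],"rot": [0,0,0]},
    {"xyz": [-10,-20,8],"rot": [0,0,0]},
    {"xyz": [-11,-24,8],"rot": [0,0,0]},
    {"xyz": [-12,-28,8],"rot": [0,0,0]},
    {"xyz": [-12,-28,8],"rot": [0,0,0]},
    {"xyz": [-12,-28,8],"rot": [0,0,0]},
  ],
)

```text
t: 16.45
tool_pos: [0.4011, -0.3521, 0.2974]
orientation: [-2.002, -2.418, -0.001]
force: [-0.8, -0.5, 1.5]
opening: 0.0399
```

```bash
python3 - <<'E'
from plant import *
from h import *
s=read_state();print(s['t'],s['tool_pos'])
img=read_camera('top');cv2.imwrite('pics/t9.png',np.vstack([cv2.resize(img[110:290,170:390],None,fx=3.3,fy=3.3,interpolation=cv2.INTER_CUBIC)])[:,:,::-1])
E
```

```text
16.45 [ 0.40112888 -0.3520636   0.29740108]
```

View pics/t9.png

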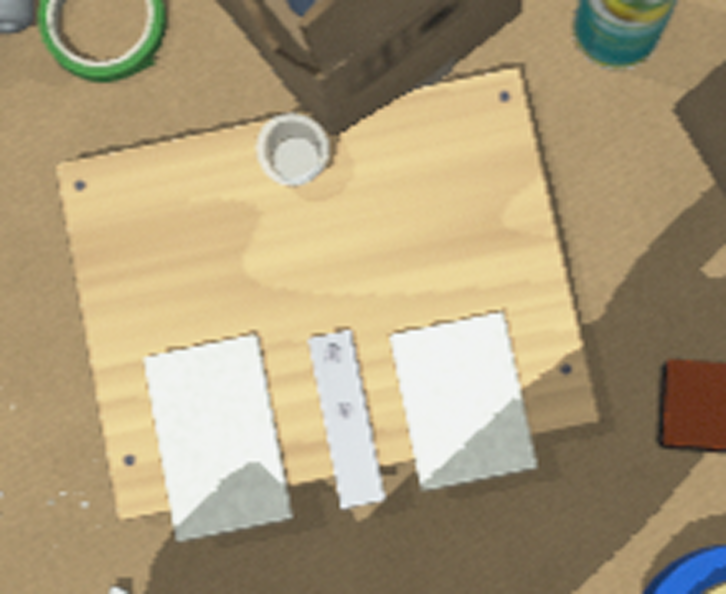

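The top view shows the three ends in line: the long panel's front at zoomed pixels (177,540) to (290,517), the gauge end at (342,507) to (383,499), and the short panel's front at (421,488) to (536,467). The cup and sanding block have not moved. I'm handing the job in.

```bash
python3 -c "
from plant import *
print(close_job())"
```

```text
the job is handed in; nothing more can be done
None
```

I pushed both panels to the front edge with two spread fingertips on their rear edges, never lifting either one. After a wrist-camera measurement I pushed each panel the last 7–8 mm. I then took the hand away and handed the job in at about 16.5 s of the 48 s.

- **Level:** in the last wrist picture the gauge end measured 0.4284 m along the board's x direction, and both panel fronts 0.4285 m. I trust that to about half a millimetre.
- **Square:** the board's yaw was 10.85° and its front edge measured 10.8°. The panel fronts measured 10.79° (short) and 10.82° (long). Their other edges ran from 10.6° to 11.0°.
- **Clearance:** each panel has about 28–35 mm of space to the gauge bar.
- **Left alone:** in the final top picture the cup and sanding block are where they started. The force readings, taken at the end of each move, stayed under 2 N.

My first yaw estimate from the top picture, 9.5°, disagreed with the wrist camera. A finer edge fit on the same top picture gave 10.8–11.0° on the board edges, so I used 10.85°. No check failed.

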